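Lock a screw jack's setting with spanner and jam nut

ROBOT

A 6-joint arm with a two-finger parallel gripper is mounted at the origin on a cart in front of the work surface, level with it; the furniture and walls round the work are solid. World frame = base frame: x ahead of the robot, y to its left, z up, the work surface at z = 0. Lengths are in mm, angles in rad, forces in N, time in s.
With the tool pointing down it reaches from about 425 to 950 mm from the base axis. Payload 3.5 kg.
Tool frame: the origin (TCP) lies between the finger pads; the fingertips stand 22 mm ahead of it and the grasp point (between the pads) lies 3 mm ahead of it (robot.tip_reach is the distance from the TCP to the fingertips, in mm); z points along the fingers, y is the line along which they close (so a half turn about z gives the same grasp; the last joint's range is limited). The gripper opens to 85 mm and grips with 20 to 120 N. Pads are 22 mm wide; open, the fingers measure 114 mm over their backs; the gripper's body (76 mm by 85 mm) begins 54 mm behind the grasp point. The pads swing forward as they close: fully open they stand 13 mm farther back than shut.
Start: joints at [-1.38, 0.286, 1.577, -0, 1.279, -0.15], TCP at [225.636, -636.156, 253.325] pointing down, gripper open.
Joint ranges: [-2.77, 2.77], [-0.9, 2.22], [0.21, 2.48], [-1.53, 4.67], [0.24, 2.81], [-2.84, 2.84]. Speed limits (rad/s): [2.79, 2.79, 3.14, 3.14, 3.14, 3.14].

INTERFACE

Orientations are given as a unit quaternion [x, y, z, w].
In Python, from cell import robot, imaging gives the robot as it stands.
- The arm moves only by the tool play_rows, never from a script. Its argument "motion" is one flat list of numbers, 7 for each row, row after row: the shift along the tool's x, y, z in units of 30 mm (1.0 is 30 mm), then the turn, a rotation vector about the tool's x, y, z in units of 6 degrees (1.0 is 6 degrees), then the opening in per cent of the stroke, from 0 (shut) to 100 (fully open). A call has 1 to 10 rows; each row is the pose to reach, as a shift and turn from the pose commanded when the call began, along the tool's axes at that moment; what a row does not reach only later rows make up. A row lasts 1/12 s, in which the tool goes at most 41.7 mm and 7.16 degrees, less where a joint would pass 70% of its speed; a pose out of reach is approached as far as the arm can. A call with a gripper value outside its range is refused whole. The fingers move at their own pace and stop on an object; "force" is the grip in N (left out, the last holds). Time passes only in rows, so rows that repeat a pose let the fingers close. It gives the time, the measured TCP pose, the force, the opening and the grip force at its end, in the units of the state.
- robot.get_obs(): the state, without advancing time (a new reading comes with each control period).
- imaging.read_camera(name): name is "side" or "top"; returns a dict with "color" (480x640x3 uint8, red, green, blue), "depth" (480x640 float32, mm along the optical axis (not along the pixel's ray), 0 where there is no reading), "K" (3x3 intrinsics, pixels), "cam_to_world" (4x4, takes a point from camera to world coordinates). Camera axes: x right, y down, z forward; pixel columns grow to the right and rows downward; lengths in mm; the calibration is good to about 2 mm. A picture is of the moment at which its call begins.
- robot.sign_off(): hands the job in; it is judged then, once.
The state is a dict: "t": time; "qpos": joint angles; "dq": joint speeds; "joint_efforts": joint torques, N m; "tool_pos": TCP position; "eef_rot": TCP orientation; "force": force on the tool from outside, world axes, zero at the start; "ft_torque": the same for the moment, N m; "width": finger opening in mm; "gripper_force": force on a finger pad.
Only numpy, scipy, OpenCV 4.12 (cv2) and the standard library are available. Lean on these libraries where they do the work, as an engineer would, in place of code of your own. Each camera call takes 0.05 s, during which the arm holds its last target. There are 200 camera calls.

TASK

Lock the screw jack's setting: slide the wide-jawed spanner, flat on the base plate with its handle beside the stop post, onto the big lower hex nut until you feel its throat press gently against the nut (a few newtons), and let go of it. Then turn the smaller jam nut on top clockwise: it runs easily at first; when you feel it bite, turn it five to ten degrees further and no more. The lower nut must not turn with it; leave the spanner on the nut and everything else where it lies.

Things in the scene. Friction and masses are not known exactly. Their poses are not given: they have to be found in the camera images.
- spanner_grip (a point): The wide-jawed open-end spanner: plain steel, 130 g, lying flat, 12 mm thick. Point on the handle's centre line, half-way up, 150 mm behind the jaw's centre. +y points along the spanner to the jaw, z up. The handle is 18 mm wide and reaches 35 mm further back than this point; the centre of mass is about 65 mm ahead of it.
- spanner_jaw (a point): Centre of the same spanner's jaw, half-way up (6 mm), same axes. The jaw opens to +y; inner faces 41.6 mm apart; prongs reach 25 mm ahead of this point, flaring over the last 12 mm by 4.5 mm a side for entry; the flat throat lies 24 mm behind this point. The head is 68 mm wide and reaches about 40 mm behind this point.
- small_spanner: A bystander: a similar steel spanner with a narrower jaw (32 mm) that does not fit the lower nut. Origin under its jaw's centre, +y along it to the jaw. The two spanners may lie in either place.
- tape_roll: A bystander: black roll of tape, 63 mm across, 19 mm high. Origin at the centre of its underside.
- jack: The screw jack's grey base plate, fixed to the bench: 12 mm thick, 110 mm wide along its x, reaching from 50 mm beyond the nuts' axis (+y) to 125 mm behind it (-y), so the end of a fitted spanner's handle overhangs it. Origin on the nuts' axis, at the bench.
- lower_nut_center (a point): Axis of the large lower hex nut, 6 mm above the plate (mid-height of a spanner lying on it). Steel, 40 mm across flats, 16 mm high, on the plate. Flats face +x and -x, corners +y and -y: the spanner slides on along +y with its axes parallel to these; home, its throat meets the -y corner, its jaw centre within about 1 mm of the axis.
- lower_nut_corner (a point): A point on the lower nut's +y corner, 23 mm from the axis: shows whether the nut has turned. The nut turns about the upright screw with very little friction (0.05 N m), less than the jam nut's drag, so only the spanner keeps it still. Pushes above 20 N between spanner and nut mar it.
- jam_nut_center (a point): Centre of the smaller jam nut, half-way up: steel hexagon 30 mm across flats, 20 mm high, on a thin washer above the lower nut (underside 29.5 mm above the bench); the screw's end stands 9 mm above its top. A pair of flats faces this point's +x and -x, the others lie at 60 and 120 degrees to these.
- washer (a point): The thin washer (33 mm across, 1.5 mm high) between lower nut and jam nut. Until the bite it turns with the jam nut, x axes parallel. Clockwise from above, the jam nut first runs 0.25 to 0.7 rad, different each time, against 0.09 N m; then it bites: the washer stays and the nut takes 0.26 N m, rising 1 N m per rad. 0.07 to 0.20 rad past the bite is good. It stays where it is left.
- stop_post: Fixed steel pin, 12 mm across, 22 mm high, on the base plate 112 mm behind the nuts' axis, on the -x side of a fitted spanner's handle. Origin at the pin's foot, on the plate. With the spanner home, 2 to 6 mm lie between handle and pin; tightening closes that gap and the pin takes the load.
Things that resemble listed ones, but are neither listed nor needed, are in the scene too. Several things have the shape of the jack; the one meant has the colours described above.

How it is judged:
By the outcome, as a careful person would: the job done as asked, in the order asked, and still so for the second after the job is handed in, with the robot touching nothing.
It also fails if it takes over 72 s, if anything falls off the work surface, if the arm or the gripper's body presses on something with over 40 N, if the wrist force passes 120 N, or if a joint passes its speed limit or range.

## Working session

There is one attempt and no reset: what is moved stays moved. The work goes in short steps, Python scripts to look and compute and a tool call to move; the robot and the scene stay as the last step left them, time stands still between calls to the robot, and variables do not carry over. Pictures are saved under pics/ and viewed, at most 10 in all, crops included, and the job is handed in when it is done.

Besides the shell and the picture viewer there is one more tool, called after ">>>" as name(argument=value, ...) on one line, values as JSON. play_rows: Moves the arm, as the interface text tells. Its arguments: {"type":"object","properties":{"motion":{"type":"array","items":{"type":"number"}},"force":{"type":"number"}},"required":["motion"]}

```bash
mkdir -p pics; ls; cat > h.py <<'E'
import numpy as np, cv2
from cell import robot, imaging
def cam(n):
    c=imaging.read_camera(n); np.savez(f'/tmp/{n}.npz',**{k:np.asarray(v) for k,v in c.items()}); return c
def world(c):
    d=c['depth'];v,u=np.mgrid[:d.shape[0],:d.shape[1]];K=c['K']
    P=np.stack([(u-K[0,2])/K[0,0]*d,(v-K[1,2])/K[1,1]*d,d,np.ones_like(d)],-1)
    return (P@np.asarray(c['cam_to_world']).T)[...,:3]
E
python3 - <<'E'
from h import *
for n in('top','side'):
    c=cam(n); cv2.imwrite(f'pics/{n}0.png',c['color'][...,::-1]); print(n,c['K'].tolist(),np.round(c['cam_to_world'],3).tolist())
print(robot.get_obs())
E
```

```text
pics
top [[513.9699154934716, 0.0, 330.4894798260017], [0.0, 513.9699154934716, 243.97162425403465], [0.0, 0.0, 1.0]] [[-0.018, -0.995, 0.096, 477.812], [-1.0, 0.018, -0.001, -10.913], [-0.001, -0.096, -0.995, 988.435], [0.0, 0.0, 0.0, 1.0]]
side [[455.5670746163774, 0.0, 323.41729229218794], [0.0, 455.5670746163774, 238.49432934808812], [0.0, 0.0, 1.0]] [[0.996, 0.021, -0.089, 608.66], [0.089, -0.453, 0.887, -773.114], [-0.022, -0.891, -0.453, 429.694], [0.0, 0.0, 0.0, 1.0]]
{'t': 0.1, 'qpos': array([-1.37997930e+00,  2.87126856e-01,  1.57803170e+00, -4.04889246e-05,
        1.27862846e+00, -1.50017435e-01]), 'dq': array([-5.19041218e-04, -2.95829784e-03, -2.98855290e-03,  4.65436098e-04,
        5.99326966e-05,  5.18151099e-04]), 'joint_efforts': array([ 6.45162945e-04, -4.07295942e+01, -2.93699777e+01, -1.23421628e-04,
        3.44019172e-03,  1.16293040e-05]), 'tool_pos': array([ 225.53674635, -635.61763572,  252.05167514]), 'eef_rot': array([ 9.85512507e-01,  1.69599218e-01, -4.17567481e-05, -1.09655417e-03]), 'force': array([ 0.64244693,  0.17906037, -0.21371642]), 'ft_torque': array([-0.00150655, -0.03016762, -0.05250373]), 'gripper_force': 0.0, 'width': 85.25327145284558}
```

View pics/top0.png

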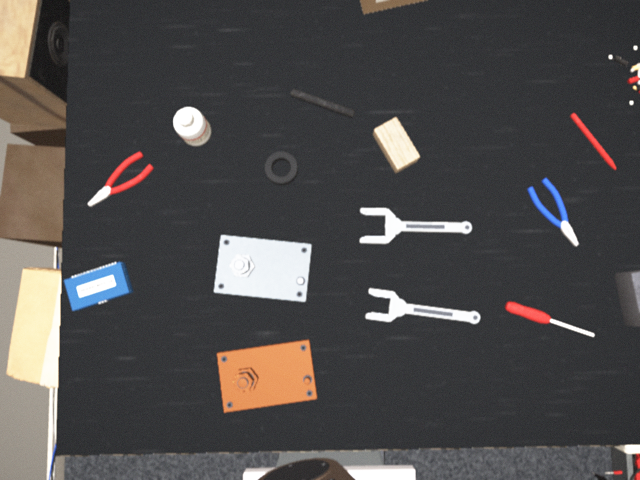

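View pics/side0.png

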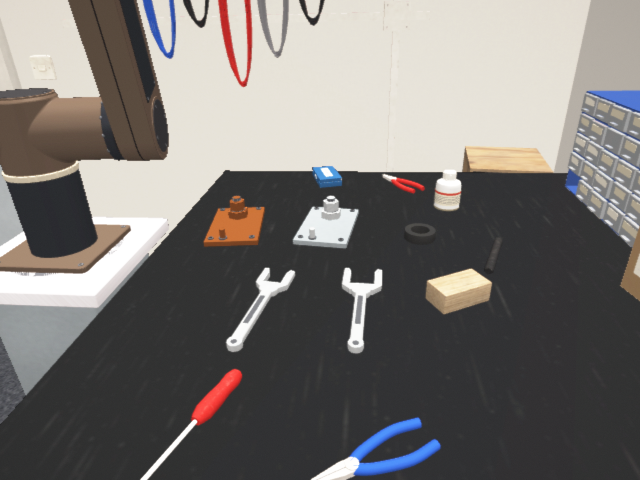

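The top view shows two jacks: grey at (263,268) and orange at (267,376). The grey one fits the description. Two spanners lie at (415,226) and (423,306), and the upper one looks wider across the head. I'll confirm with an enlarged crop and measurements.

```bash
python3 - <<'E'
from h import *
cs=[cam('top') for _ in range(6)]
c=cs[0]; c['color']=np.mean([k['color'] for k in cs],0).astype(np.uint8); c['depth']=np.median([k['depth'] for k in cs],0)
np.savez('/tmp/top.npz',**c)
im=c['color'][195:335,205:490,::-1]; a=cv2.resize(im[:,:120],None,fx=3.3,fy=4.2*3.3/4.2,interpolation=cv2.INTER_CUBIC)
cv2.imwrite('pics/crop1.png',cv2.resize(im,None,fx=2.8,fy=2.8,interpolation=cv2.INTER_CUBIC))
W=world(c)
g=c['color'].min(2)>110
n,l,st,ce=cv2.connectedComponentsWithStats(g.astype(np.uint8))
for i in range(1,n):
    if st[i,4]>400 and 150<st[i,0]<500 : 
        p=W[l==i]; print(st[i],np.round(np.median(p,0),1))
        r=cv2.minAreaRect(p[:,:2].astype(np.float32)); print(r)
print(W[268,263],W[268,241],W[150,450])
E
```

```text
[ 173  106   38   40 1085] [791.9 241.1  63.9]
((812.0504150390625, 258.71942138671875), (87.07808685302734, 60.38654708862305), 37.574066162109375)
[ 374  117   46   53 1315] [ 760.4 -140.7   35.2]
((768.3968505859375, -143.5252685546875), (98.81647491455078, 60.563045501708984), 28.518436431884766)
[ 359  207  113   37 1660] [ 602.8 -143.7   12. ]
((607.7002563476562, -176.52923583984375), (217.45474243164062, 70.69728088378906), 89.07804107666016)
[ 213  235   99   67 5470] [528.3 117.4  12.3]
((529.9413452148438, 119.80079650878906), (179.83534240722656, 113.52347564697266), 83.18291473388672)
[ 365  288  116   36 1628] [ 440.9 -157.9   11.8]
((443.4591064453125, -186.4515380859375), (218.4897003173828, 61.28630065917969), 81.6738052368164)
[ 242  450  174   30 2517] [135.3 -57.8 -23.1]
((38.445953369140625, 9.51580810546875), (409.882568359375, 613.82470703125), 0.3017088770866394)
[528.81446386 117.0787204   10.8416222 ] [527.08291829 150.74828386  57.93127348] [ 7.54785433e+02 -2.50503388e+02  5.87583680e-02]
```

View pics/crop1.png

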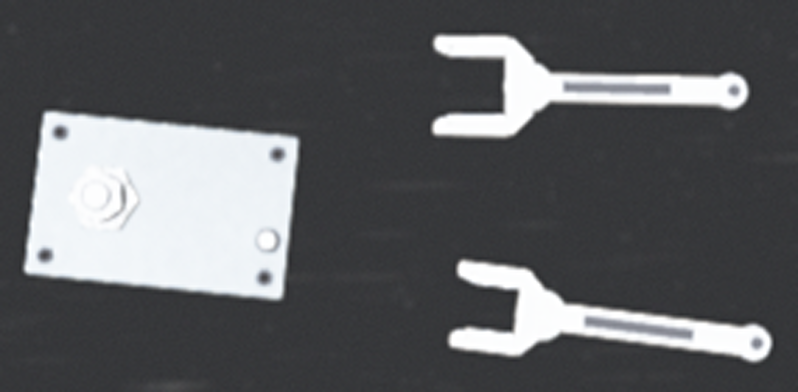

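Crop: the upper spanner (handle ring at crop (733,90), head 433–550) has a head about 70 mm wide, against about 61 mm for the lower one. The upper one is the wide-jawed spanner. The grey jack has its nuts at crop (100,197) and its pin at (267,240). Next I'll measure the poses precisely on the z=12 plane.

```bash
cat >> h.py <<'E'
def proj(c,uv,z):
    uv=np.asarray(uv,float).reshape(-1,2);K=c['K'];T=np.asarray(c['cam_to_world'])
    r=np.c_[(uv[:,0]-K[0,2])/K[0,0],(uv[:,1]-K[1,2])/K[1,1],np.ones(len(uv))]@T[:3,:3].T
    return (T[:3,3]+r*((z-T[2,3])/r[:,2])[:,None])[:,:2]
def avg(n,k=6):
    cs=[imaging.read_camera(n) for _ in range(k)];c=cs[0]
    c['color']=np.mean([q['color'] for q in cs],0).astype(np.uint8);c['depth']=np.median([q['depth'] for q in cs],0);return c
def contour(c,box,thr,S=8):
    x0,y0,x1,y1=box;g=c['color'][y0:y1,x0:x1].mean(2).astype(np.float32)
    G=cv2.resize(g,None,fx=S,fy=S,interpolation=cv2.INTER_CUBIC)
    k=max(cv2.findContours((G>thr).astype(np.uint8),cv2.RETR_EXTERNAL,cv2.CHAIN_APPROX_NONE)[0],key=cv2.contourArea)[:,0]
    return (k+.5)/S-.5+[x0,y0]
def spanner(c,box,z=12,thr=135):
    p=proj(c,contour(c,box,thr),z).astype(np.float32)
    r=cv2.minAreaRect(p);b=cv2.boxPoints(r);e=[b[1]-b[0],b[2]-b[1]];e=e[np.argmax([np.linalg.norm(q) for q in e])]
    y=e/np.linalg.norm(e);y*=np.sign(y[1]);x=np.array([y[1],-y[0]])
    a=p@y;l=p@x
    hd=(a>a.max()-25)  # prongs
    # handle centre line: 70..130 behind the prong ends+...
    s=[]
    for d in np.arange(75,180,2.):
        m=abs(a-(a.max()-d))<1
        q=l[m]; s.append((a.max()-d,(q.max()+q.min())/2,q.max()-q.min()))
    s=np.array(s);k=np.polyfit(s[:,0],s[:,1],1)
    q=l[hd];hc=((q.max()+q.min())/2)
    t=np.arctan(k[0]);y2=y*np.cos(t)+x*np.sin(t);x2=np.array([y2[1],-y2[0]])
    A=a.max()-25
    jc=A*y+np.polyval(k,A)*x
    return dict(len=np.ptp(a),headw=np.ptp(l),handw=np.median(s[:,2]),y=y2,yaw=np.degrees(np.arctan2(-y2[0],y2[1])),jaw=jc,head_off=hc-np.polyval(k,A))
E
python3 - <<'E'
from h import *
c=dict(np.load('/tmp/top.npz'))
print(spanner(c,(350,195,485,255)))
p=proj(c,contour(c,(205,225,325,310),120),12).astype(np.float32)
r=cv2.minAreaRect(p);print(r)
b=cv2.boxPoints(r);print(b)
for t in(100,140):print(cv2.minAreaRect(proj(c,contour(c,(205,225,325,310),t),12).astype(np.float32)))
im=c['color'][248:290,222:312,::-1]
im=cv2.normalize(np.clip(im.astype(float),120,255),None,0,255,cv2.NORM_MINMAX).astype(np.uint8)
cv2.imwrite('pics/nut.png',cv2.resize(im,None,fx=8.8,fy=8.8,interpolation=cv2.INTER_CUBIC))
E
```

```text
{'len': np.float32(215.87564), 'headw': np.float32(70.53247), 'handw': np.float64(20.3101806640625), 'y': array([0.03824402, 0.99926845]), 'yaw': np.float64(-2.191755661765546), 'jaw': array([606.95478608, -92.49219347]), 'head_off': np.float64(0.007214963753654047)}
((529.3688354492188, 118.03228759765625), (177.2635040283203, 113.06664276123047), 83.18612670898438)
[[462.71918   36.733917]
 [574.9872    23.319199]
 [596.0185   199.33066 ]
 [483.7505   212.74538 ]]
((529.33837890625, 118.05626678466797), (177.99969482421875, 113.89205932617188), 83.18342590332031)
((529.4168090820312, 118.03516387939453), (176.68309020996094, 112.39738464355469), 83.21965789794922)
```

View pics/nut.png

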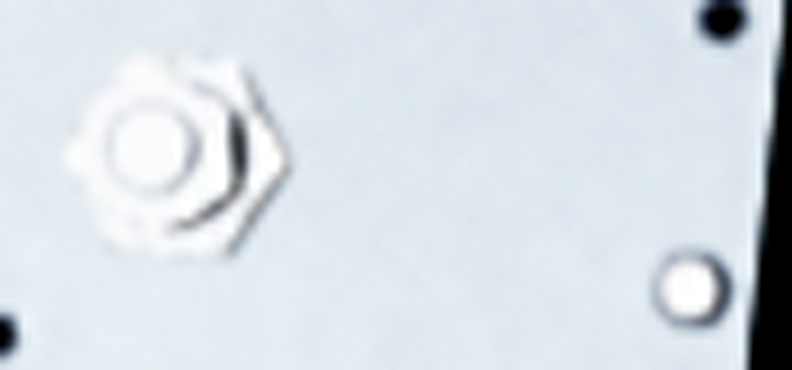

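Enlarged jack: the lower nut's -y corner is at crop (290,160), the screw end at (150,147) and the pin at (692,290). The grey plate, hex stack and pin match the description. I'll grip the handle about 148 mm behind the jaw, so the fingers stay behind the pin.

```bash
cat >> h.py <<'E'
from scipy.spatial.transform import Rotation as Ro
def go(pos,ang):
    o=robot.get_obs();R=Ro.from_quat(o['eef_rot']);a=np.radians(ang)
    T=Ro.from_matrix(np.array([[np.cos(a),np.sin(a),0],[np.sin(a),-np.cos(a),0],[0,0,-1]]))
    s=R.inv().apply(np.asarray(pos)-o['tool_pos'])/30; r=np.degrees((R.inv()*T).as_rotvec())/6
    print('move',np.round(s,3).tolist(),np.round(r,3).tolist(),'now',np.round(o['tool_pos'],2),'t',round(o['t'],2))
def pose():
    o=robot.get_obs();R=Ro.from_quat(o['eef_rot']).as_matrix()
    return o['tool_pos'],np.degrees(np.arctan2(R[1,0],R[0,0])),R[:,2],o
E
python3 - <<'E'
from h import *
go((601.3,-241.6,120),87.8)
c=dict(np.load('/tmp/top.npz'))
print('corner',proj(c,[[254.95,266.2]],28),'pin top',proj(c,[[692/8.8+222,290/8.8+248]],34),'screw',proj(c,[[150/8.8+222,147/8.8+248]],58.5))
E
```

```text
move [16.197, -8.204, 4.441] [-0.003, -0.002, -11.378] now [ 225.65 -636.06  253.11] t 0.4
corner [[531.55944165 129.86327375]] pin top [[502.32945726  44.45314685]] screw [[533.08656599 154.18021317]]
```

>>> play_rows(motion=[16.2, -8.2, 3, 0, 0, -11.38, 45, 16.2, -8.2, 3, 0, 0, -11.38, 45, 16.2, -8.2, 3, 0, 0, -11.38, 45, 16.2, -8.2, 3, 0, 0, -11.38, 45, 16.2, -8.2, 3, 0, 0, -11.38, 45, 16.2, -8.2, 3, 0, 0, -11.38, 45, 16.2, -8.2, 3, 0, 0, -11.38, 45, 16.2, -8.2, 3, 0, 0, -11.38, 45, 16.2, -8.2, 3, 0, 0, -11.38, 45, 16.2, -8.2, 3, 0, 0, -11.38, 45], force=60)

```text
t: 1.23
tool_pos: [510.5, -337.0, 185.5]
eef_rot: [0.719, 0.695, 0.0, 0.0]
force: [0.6, 0.0, 0.3]
width: 38.5
gripper_force: 0.0
```

```bash
python3 - <<'E'
from h import *
print(pose()); go((601.3,-241.6,60),87.8)
E
```

```text
(array([ 510.46307889, -336.95256242,  185.45009806]), np.float64(88.10913867367236), array([ 5.34373868e-04, -5.32179751e-04, -9.99999716e-01]), {'t': 1.2333, 'qpos': array([-7.49149832e-01,  2.11442743e-01,  1.79581347e+00, -2.84577417e-05,
        1.13358271e+00, -7.16136178e-01]), 'dq': array([ 0.82109282,  0.24443665, -0.1297497 , -0.00112878, -0.12331709,
        0.08236142]), 'joint_efforts': array([-2.74486139e+00, -3.75457764e+01, -2.64649165e+01,  9.88774875e-03,
        1.73954051e-01, -2.50533968e-01]), 'tool_pos': array([ 510.46307889, -336.95256242,  185.45009806]), 'eef_rot': array([7.18677771e-01, 6.95343167e-01, 6.99753465e-06, 3.77019541e-04]), 'force': array([0.55001187, 0.01396449, 0.28671635]), 'ft_torque': array([ 0.00528415, -0.03664288,  0.04378866]), 'gripper_force': 0.0, 'width': 38.52381181308933})
move [3.279, 2.919, 4.182] [0.005, 0.005, 0.052] now [ 510.46 -336.95  185.45] t 1.23
```

>>> play_rows(motion=[3.1, 2.8, 4.1, 0, 0, 0, 45, 3.1, 2.8, 4.1, 0, 0, 0, 45, 3.1, 2.8, 4.1, 0, 0, 0, 45, 3.1, 2.8, 4.1, 0, 0, 0, 45, 3.1, 2.8, 4.1, 0, 0, 0, 45, 3.1, 2.8, 4.1, 0, 0, 0, 45, 3.1, 2.8, 4.1, 0, 0, 0, 45, 3.1, 2.8, 4.1, 0, 0, 0, 45])

```text
t: 1.9
tool_pos: [597.4, -250.6, 64.5]
eef_rot: [0.721, 0.693, 0.0, 0.002]
force: [0.1, -0.3, 0.4]
width: 38.5
gripper_force: 0.0
```

```bash
python3 - <<'E'
from h import *
print(pose()[1:3]); go((601.3,-241.6,25.5),87.8)
E
```

```text
(np.float64(87.75675823126936), array([ 0.00267552, -0.00210738, -0.9999942 ]))
move [0.306, 0.116, 1.299] [0.026, 0.019, -0.007] now [ 597.35 -250.56   64.49] t 1.9
```

>>> play_rows(motion=[0.3, 0.1, 0.4, 0.02, 0.02, 0, 45, 0.3, 0.1, 0.8, 0.02, 0.02, 0, 45, 0.3, 0.1, 1.1, 0.02, 0.02, 0, 45, 0.3, 0.1, 1.2, 0.02, 0.02, 0, 45, 0.3, 0.1, 1.25, 0.02, 0.02, 0, 45, 0.3, 0.1, 1.25, 0.02, 0.02, 0, 45])

```text
t: 2.4
tool_pos: [599.6, -240.0, 24.0]
eef_rot: [0.721, 0.693, -0.0, -0.002]
force: [-0.1, 0.1, -0.4]
width: 38.5
gripper_force: 0.0
```

```bash
python3 - <<'E'
from h import *
print(pose()[1:3]); go((601.3,-241.6,25),87.8)
E
```

```text
(np.float64(87.78656025998933), array([-0.0032288 ,  0.00286372, -0.99999069]))
move [-0.052, 0.06, -0.033] [-0.032, -0.026, -0.002] now [ 599.57 -239.97   24.03] t 2.4
```

>>> play_rows(motion=[-0.05, 0.06, 0, -0.02, -0.02, 0, 45, -0.05, 0.06, 0, -0.02, -0.02, 0, 10, -0.05, 0.06, 0, -0.02, -0.02, 0, 10, -0.05, 0.06, 0, -0.02, -0.02, 0, 10, -0.05, 0.06, 0, -0.02, -0.02, 0, 10, -0.05, 0.06, 0, -0.02, -0.02, 0, 10, -0.05, 0.06, 0, -0.02, -0.02, 0, 10, -0.05, 0.06, 0, -0.02, -0.02, 0, 10], force=80)

```text
t: 3.07
tool_pos: [602.6, -242.1, 26.0]
eef_rot: [0.72, 0.694, 0.0, 0.001]
force: [-0.2, -0.5, 5.5]
width: 15.4
gripper_force: 80.3
```

```bash
python3 - <<'E'
from h import *
print(pose()[1:3]); go((601.3,-241.6,60),87.8)
c=avg('top',4); im=c['color'][190:260,345:485,::-1]
cv2.imwrite('pics/grip.png',cv2.resize(im,None,fx=4,fy=4,interpolation=cv2.INTER_CUBIC))
p,a,z,o=pose(); print(np.round(p,2),a,o['width'],o['force'])
E
```

```text
(np.float64(87.81564625105752), array([ 0.00166993, -0.00120499, -0.99999788]))
move [0.012, -0.041, -1.134] [0.016, 0.011, 0.003] now [ 602.57 -242.06   25.97] t 3.07
[ 602.55 -242.04   25.96] 87.81337731911019 15.169391786278021 [-0.3919261  -0.5609264   5.50484147]
```

View pics/grip.png

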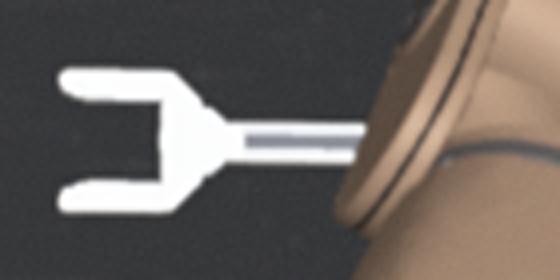

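The spanner is gripped with the head at crop (60–230, 140) and the handle running straight into the gripper. Next I'll lift a little, then measure the head's pose relative to the tool.

>>> play_rows(motion=[0, 0, -0.4, 0, 0, 0, 10, 0, 0, -0.8, 0, 0, 0, 10, 0, 0, -1.2, 0, 0, 0, 10, 0, 0, -1.2, 0, 0, 0, 10, 0, 0, -1.2, 0, 0, 0, 10, 0, 0, -1.2, 0, 0, 0, 10])

```text
t: 3.77
tool_pos: [601.7, -241.4, 60.9]
eef_rot: [0.72, 0.693, -0.0, -0.0]
force: [0.5, -0.5, -1.8]
width: 15.1
gripper_force: 79.5
```

```bash
cat >> h.py <<'E'
def head(c,box,z,thr=135,ang=87.8):
    p=proj(c,contour(c,box,thr),z); y=np.array([np.cos(np.radians(ang)),np.sin(np.radians(ang))])
    for _ in range(5):
        x=np.array([y[1],-y[0]]);a=p@y;l=p@x;tip=np.percentile(a,99.8)
        c0=[]
        for d in np.arange(6,40,1.5):
            q=l[abs(a-(tip-d))<1]; c0.append((tip-d,q.max(),q.min()))
        c0=np.array(c0);k1=np.polyfit(c0[:,0],c0[:,1],1);k2=np.polyfit(c0[:,0],c0[:,2],1)
        y=y+x*(k1[0]+k2[0])/2;y/=np.linalg.norm(y)
    A=tip-26.2;m=(np.polyval(k1,A)+np.polyval(k2,A))/2
    return A*y+m*x,np.degrees(np.arctan2(y[1],y[0])),np.polyval(k1,A)-np.polyval(k2,A)
E
python3 - <<'E'
from h import *
c=avg('top',6); p,a,z,o=pose(); print(np.round(p,2),a,z,o['width'],o['force'],o['ft_torque'])
W=world(c)
c0=dict(np.load('/tmp/top.npz')); print('before',head(c0,(350,195,400,255),12))
m=(W[...,2]>22)&(W[...,2]<75); 
v,u=np.nonzero(c['color'].min(2)>150); k=(u>340)&(u<430)&(v>180)&(v<270); u,v=u[k],v[k]; print(u.min(),u.max(),v.min(),v.max())
P=W[v,u]; k=(P[:,2]>20);P=P[k]; A=np.c_[P[:,0]-607,P[:,1]+92,np.ones(len(P))]; co=np.linalg.lstsq(A,P[:,2],rcond=None)[0]; print('plane slopes deg',np.degrees(co[:2]),'z',co[2])
print(head(c,(u.min()-8,v.min()-8,u.min()+48,v.max()+9),co[2]))
E
```

```text
[ 601.51 -241.37   60.22] 87.80392884810902 [-9.83922592e-04  6.00688588e-04 -9.99999336e-01] 15.305864781595846 [ 0.00738192 -1.08040868 -1.64946973] [-0.06248255 -0.00724772  0.02647851]
before (array([607.07932864, -93.49661343]), np.float64(88.13464611829673), np.float64(69.74578111144012))
360 429 205 241
plane slopes deg [-0.40102108 -0.02505116] z 45.44305019955266
(array([606.97419062, -92.98929842]), np.float64(88.71195997784), np.float64(70.07733547128214))
```

```bash
python3 - <<'E'
from h import *
go((509.1,-49.9,80),83.2)
E
```

```text
move [6.26, -3.323, -0.652] [-0.01, -0.005, 0.767] now [ 601.51 -241.37   60.22] t 4.07
```

>>> play_rows(motion=[0.3, -0.15, -0.3, 0, 0, 0.05, 10, 1, -0.5, -0.65, 0, 0, 0.1, 10, 2, -1.05, -0.65, 0, 0, 0.25, 10, 3, -1.6, -0.65, 0, 0, 0.35, 10, 4, -2.1, -0.65, 0, 0, 0.5, 10, 5, -2.65, -0.65, 0, 0, 0.6, 10, 5.8, -3.1, -0.65, 0, 0, 0.7, 10, 6.26, -3.32, -0.65, 0, 0, 0.77, 10, 6.26, -3.32, -0.65, 0, 0, 0.77, 10, 6.26, -3.32, -0.65, 0, 0, 0.77, 10])

```text
t: 4.9
tool_pos: [509.4, -49.6, 80.4]
eef_rot: [0.747, 0.665, -0.0, 0.0]
force: [0.1, -0.0, -0.9]
width: 14.8
gripper_force: 79.5
```

```bash
python3 - <<'E'
from h import *
c=avg('top',6)
go((509.1,-49.9,41),83.2); p,a,z,o=pose(); print(a,z,o['width'],o['force'],o['ft_torque'])
W=world(c);cv2.imwrite('pics/pre.png',cv2.resize(c['color'][200:330,200:400,::-1],None,fx=4,fy=4,interpolation=cv2.INTER_CUBIC))
E
```

```text
move [0.034, -0.036, 1.316] [0.003, 0.001, -0.014] now [510.03 -51.02  80.48] t 5.2
83.11660135708661 [ 3.13118160e-04 -1.63506955e-04 -9.99999938e-01] 15.260636082062199 [ 0.20638101  0.78082115 -0.36166937] [-0.03397253  0.03246847 -0.01658302]
```

View pics/pre.png

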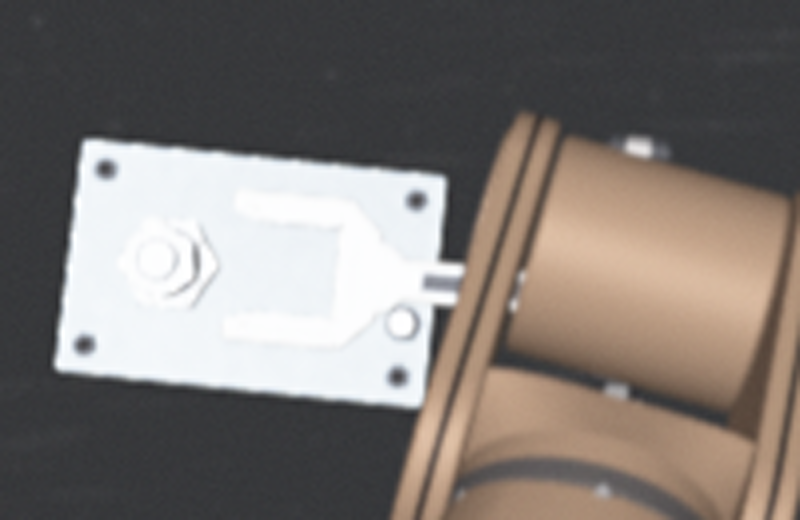

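The picture shows the held spanner's jaw at crop (240–350, 265), with the nut at (170,262) and the pin at (402,322). The wide head could hit the pin if I lower it this far back. I'll lower with the jaw centre 46 mm behind the axis instead, since the prong tips straddle the nut corner there.

```bash
python3 - <<'E'
from h import *
go((510.5,-38.0,80),83.2);go((510.5,-38.0,41),83.2)
E
```

```text
move [0.433, -0.036, 0.016] [0.003, 0.001, -0.014] now [510.03 -51.02  80.48] t 5.2
move [0.433, -0.037, 1.316] [0.003, 0.001, -0.014] now [510.03 -51.02  80.48] t 5.2
```

>>> play_rows(motion=[0.2, -0.02, 0, 0, 0, 0, 10, 0.43, -0.03, 0.2, 0, 0, 0, 10, 0.43, -0.03, 0.5, 0, 0, -0.01, 10, 0.43, -0.03, 0.8, 0, 0, -0.01, 10, 0.43, -0.03, 1.0, 0, 0, -0.01, 10, 0.43, -0.03, 1.2, 0, 0, -0.01, 10, 0.43, -0.03, 1.27, 0, 0, -0.01, 10, 0.43, -0.03, 1.27, 0, 0, -0.01, 10, 0.43, -0.03, 1.27, 0, 0, -0.01, 10])

```text
t: 5.95
tool_pos: [510.2, -37.2, 42.2]
eef_rot: [0.748, 0.664, -0.0, -0.0]
force: [-0.1, -0.0, -0.3]
width: 15.3
gripper_force: 79.5
```

```bash
python3 - <<'E'
from h import *
go((510.5,-38.0,38.5),83.2); p,a,z,o=pose(); print(p,a,z,o['width'],o['force'],o['ft_torque'])
E
```

```text
move [-0.024, 0.014, 0.122] [-0.002, -0.0, 0.006] now [510.18 -37.25  42.15] t 5.95
[510.18141114 -37.24982763  42.15339498] 83.2361333828494 [-2.18231618e-04  6.48133037e-05 -9.99999974e-01] 15.342725622516857 [-0.14147052 -0.03245468 -0.25101431] [-0.02105409 -0.01639489 -0.03019792]
```

>>> play_rows(motion=[0, 0, 0.07, 0, 0, 0, 10, 0, 0, 0.07, 0, 0, 0, 10, 0, 0, 0.07, 0, 0, 0, 10])

```text
t: 6.2
tool_pos: [510.3, -37.2, 40.4]
eef_rot: [0.748, 0.664, 0.0, 0.0]
force: [0.2, -0.9, -0.4]
width: 15.0
gripper_force: 79.5
```

>>> play_rows(motion=[0, 0, 0.03, 0, 0, 0, 10, 0, 0, 0.03, 0, 0, 0, 10, 0, 0, 0.03, 0, 0, 0, 10])

```text
t: 6.45
tool_pos: [510.2, -37.2, 39.4]
eef_rot: [0.748, 0.664, 0.0, 0.0]
force: [0.5, -0.2, -0.8]
width: 15.1
gripper_force: 79.5
```

>>> play_rows(motion=[0, 0, 0.02, 0, 0, 0, 10, 0, 0, 0.02, 0, 0, 0, 10, 0, 0, 0.02, 0, 0, 0, 10])

```text
t: 6.7
tool_pos: [510.1, -37.2, 38.7]
eef_rot: [0.748, 0.664, -0.0, -0.0]
force: [0.7, 0.6, -1.4]
width: 15.1
gripper_force: 79.5
```

>>> play_rows(motion=[0, 0, 0.015, 0, 0, 0, 10, 0, 0, 0.015, 0, 0, 0, 10, 0, 0, 0.015, 0, 0, 0, 10])

```text
t: 6.95
tool_pos: [510.1, -37.2, 38.2]
eef_rot: [0.748, 0.664, -0.0, -0.0]
force: [0.0, -0.3, -0.1]
width: 15.1
gripper_force: 79.5
```

>>> play_rows(motion=[0, 0, 0.015, 0, 0, 0, 10, 0, 0, 0.015, 0, 0, 0, 10, 0, 0, 0.015, 0, 0, 0, 10])

```text
t: 7.2
tool_pos: [510.2, -37.2, 37.9]
eef_rot: [0.748, 0.664, 0.0, 0.0]
force: [1.0, -0.2, 0.2]
width: 15.6
gripper_force: 79.5
```

```bash
python3 - <<'E'
from h import *
c=avg('side',4)
go((510.5,-38.0,38.5),83.2); p,a,z,o=pose(); print(p,a,z,o['width'],o['force'],o['ft_torque'])
im=c['color'][180:270,280:400,::-1]
cv2.imwrite('pics/s1.png',cv2.resize(im,None,fx=6,fy=6,interpolation=cv2.INTER_CUBIC))
E
```

```text
move [-0.026, 0.013, -0.021] [0.001, 0.0, 0.008] now [510.21 -37.19  37.86] t 7.4
[510.21489825 -37.18750478  37.86376254] 83.24677368290172 [ 1.49087497e-04 -4.17639523e-05 -9.99999988e-01] 14.883244881978289 [-0.91064747  0.83595059  0.6418326 ] [-0.05787639  0.01281477  0.02103579]
```

View pics/s1.png

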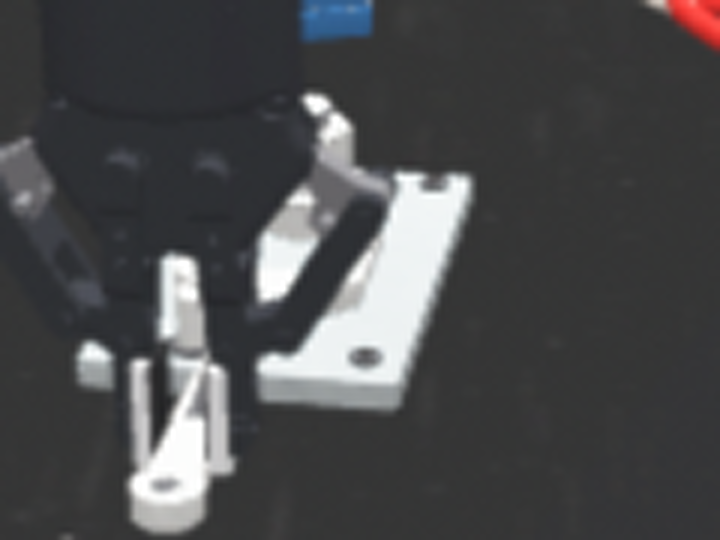

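The side view shows the handle between both pads, pointing along the plate beside its edge. The ring end is at crop (165,500). The vertical force shows the spanner just resting on the plate, so I'll slide it forward in checked steps.

>>> play_rows(motion=[0.15, -0.01, 0, 0, 0, 0, 10, 0.3, -0.01, 0, 0, 0, 0, 10, 0.45, -0.01, 0, 0, 0, 0, 10, 0.6, -0.01, 0, 0, 0, 0, 10, 0.6, -0.01, 0, 0, 0, 0, 10])

```text
t: 7.82
tool_pos: [512.1, -18.2, 37.8]
eef_rot: [0.747, 0.664, 0.0, -0.0]
force: [0.9, 0.6, -0.4]
width: 15.1
gripper_force: 79.6
```

>>> play_rows(motion=[0.1, 0, 0, 0, 0, 0, 10, 0.2, 0, 0, 0, 0, 0, 10, 0.2, 0, 0, 0, 0, 0, 10])

```text
t: 8.07
tool_pos: [512.8, -12.8, 37.8]
eef_rot: [0.748, 0.664, 0.0, -0.0]
force: [0.5, 0.4, -0.2]
width: 15.1
gripper_force: 79.5
```

>>> play_rows(motion=[0.1, 0, 0, 0, 0, 0, 10, 0.1, 0, 0, 0, 0, 0, 10])

```text
t: 8.23
tool_pos: [513.2, -10.0, 37.9]
eef_rot: [0.748, 0.664, 0.0, -0.0]
force: [1.1, -0.5, -0.3]
width: 15.2
gripper_force: 79.6
```

>>> play_rows(motion=[0.1, 0, 0, 0, 0, 0, 10, 0.1, 0, 0, 0, 0, 0, 10])

```text
t: 8.4
tool_pos: [513.5, -7.1, 37.9]
eef_rot: [0.748, 0.664, 0.0, 0.0]
force: [0.3, -0.2, 0.4]
width: 15.5
gripper_force: 79.6
```

```bash
python3 - <<'E'
from h import *
p,a,z,o=pose(); print(p,a,z,o['width'],o['force'],o['ft_torque'])
y=np.array([.1184,.993]);x=np.array([.993,-.1184]);j=p[:2]+148.4*np.array([np.cos(np.radians(a)),np.sin(np.radians(a))])
d=np.array([533.5,155])-j;print('fwd',d@y,'lat',d@x)
E
```

```text
[513.4970913   -7.05279058  37.86798688] 83.23591659692718 [ 2.50503718e-04  2.14559359e-04 -9.99999946e-01] 15.543978110715699 [ 0.30954211 -0.19537183  0.44160613] [ 0.028592   -0.09172026 -0.05797731]
fwd 14.881780984897636 lat 0.7676767043540861
```

>>> play_rows(motion=[0.1, 0, 0, 0, 0, 0, 10, 0.1, 0, 0, 0, 0, 0, 10])

```text
t: 8.57
tool_pos: [513.9, -4.1, 37.9]
eef_rot: [0.748, 0.664, 0.0, 0.0]
force: [0.1, 0.1, -0.2]
width: 14.9
gripper_force: 79.6
```

>>> play_rows(motion=[0.1, 0, 0, 0, 0, 0, 10, 0.1, 0, 0, 0, 0, 0, 10])

```text
t: 8.73
tool_pos: [514.2, -1.0, 37.8]
eef_rot: [0.748, 0.664, 0.0, -0.0]
force: [0.4, 0.2, 0.2]
width: 15.2
gripper_force: 79.6
```

>>> play_rows(motion=[0.1, 0, 0, 0, 0, 0, 10, 0.1, 0, 0, 0, 0, 0, 10])

```text
t: 8.9
tool_pos: [514.5, 1.9, 37.9]
eef_rot: [0.748, 0.664, 0.0, -0.0]
force: [0.5, 0.2, 0.5]
width: 15.3
gripper_force: 79.6
```

>>> play_rows(motion=[0.05, 0, 0, 0, 0, 0, 10, 0.05, 0, 0, 0, 0, 0, 10])

```text
t: 9.07
tool_pos: [514.7, 3.3, 37.9]
eef_rot: [0.747, 0.664, 0.0, 0.0]
force: [0.5, -1.3, -0.3]
width: 15.4
gripper_force: 79.6
```

>>> play_rows(motion=[0.03, 0, 0, 0, 0, 0, 10, 0.03, 0, 0, 0, 0, 0, 10])

```text
t: 9.23
tool_pos: [514.8, 4.0, 37.8]
eef_rot: [0.747, 0.664, 0.0, 0.0]
force: [0.6, -1.3, 1.2]
width: 15.4
gripper_force: 79.6
```

>>> play_rows(motion=[0.03, 0, 0, 0, 0, 0, 10, 0.03, 0, 0, 0, 0, 0, 10])

```text
t: 9.4
tool_pos: [514.9, 4.9, 37.8]
eef_rot: [0.748, 0.664, 0.0, 0.0]
force: [-0.6, -1.1, -0.1]
width: 15.4
gripper_force: 79.7
```

>>> play_rows(motion=[0.02, 0, 0, 0, 0, 0, 10, 0.02, 0, 0, 0, 0, 0, 10])

```text
t: 9.57
tool_pos: [514.9, 5.5, 37.9]
eef_rot: [0.748, 0.664, 0.0, 0.0]
force: [-0.6, -1.3, 0.7]
width: 14.9
gripper_force: 79.7
```

>>> play_rows(motion=[0.02, 0, 0, 0, 0, 0, 10, 0.02, 0, 0, 0, 0, 0, 10])

```text
t: 9.73
tool_pos: [515.0, 6.1, 37.8]
eef_rot: [0.748, 0.664, 0.0, 0.0]
force: [0.4, -2.4, 0.1]
width: 15.4
gripper_force: 79.7
```

>>> play_rows(motion=[0.015, 0, 0, 0, 0, 0, 10, 0.015, 0, 0, 0, 0, 0, 10, 0.015, 0, 0, 0, 0, 0, 10])

```text
t: 9.98
tool_pos: [515.1, 6.5, 37.8]
eef_rot: [0.748, 0.664, 0.0, 0.0]
force: [-0.9, -2.2, 1.7]
width: 15.2
gripper_force: 79.7
```

>>> play_rows(motion=[0.015, 0, 0, 0, 0, 0, 10, 0.015, 0, 0, 0, 0, 0, 10, 0.015, 0, 0, 0, 0, 0, 10])

```text
t: 10.23
tool_pos: [515.1, 7.0, 37.8]
eef_rot: [0.748, 0.664, 0.0, 0.0]
force: [0.4, -2.0, 1.1]
width: 15.0
gripper_force: 79.7
```

```bash
python3 - <<'E'
from h import *
p,a,z,o=pose(); print(p,a,o['force'],o['ft_torque'])
E
```

```text
[515.1234632    6.97613016  37.83354968] 83.24610872106057 [ 0.39643276 -1.98942486  1.14126786] [-0.3130187   0.0084278  -0.01826641]
```

>>> play_rows(motion=[0.015, 0, 0, 0, 0, 0, 10, 0.015, 0, 0, 0, 0, 0, 10, 0.015, 0, 0, 0, 0, 0, 10])

```text
t: 10.48
tool_pos: [515.2, 7.4, 37.8]
eef_rot: [0.748, 0.664, 0.0, 0.0]
force: [0.2, -2.3, 0.9]
width: 15.2
gripper_force: 79.7
```

>>> play_rows(motion=[0.015, 0, 0, 0, 0, 0, 10, 0.015, 0, 0, 0, 0, 0, 10, 0.015, 0, 0, 0, 0, 0, 10])

```text
t: 10.73
tool_pos: [515.2, 7.8, 37.8]
eef_rot: [0.748, 0.664, 0.0, 0.0]
force: [0.5, -1.3, 1.9]
width: 15.0
gripper_force: 79.7
```

```bash
python3 - <<'E'
from h import *
p,a,z,o=pose(); print(p,a,o['force'],o['ft_torque'])
E
```

```text
[515.23464694   7.84632298  37.84819218] 83.24401853494163 [ 0.47894438 -1.28599584  1.90039075] [-0.25965469 -0.00998674  0.01473719]
```

>>> play_rows(motion=[0.012, 0, 0, 0, 0, 0, 10, 0.012, 0, 0, 0, 0, 0, 10, 0.012, 0, 0, 0, 0, 0, 10])

```text
t: 10.98
tool_pos: [515.3, 8.2, 37.8]
eef_rot: [0.748, 0.664, 0.0, 0.0]
force: [0.9, -2.5, 1.3]
width: 14.8
gripper_force: 79.7
```

>>> play_rows(motion=[0.012, 0, 0, 0, 0, 0, 10, 0.012, 0, 0, 0, 0, 0, 10, 0.012, 0, 0, 0, 0, 0, 10])

```text
t: 11.23
tool_pos: [515.3, 8.5, 37.8]
eef_rot: [0.748, 0.664, 0.0, 0.0]
force: [-0.0, -1.8, 1.9]
width: 15.6
gripper_force: 79.8
```

>>> play_rows(motion=[0.012, 0, 0, 0, 0, 0, 10, 0.012, 0, 0, 0, 0, 0, 10, 0.012, 0, 0, 0, 0, 0, 10])

```text
t: 11.48
tool_pos: [515.4, 8.8, 37.8]
eef_rot: [0.748, 0.664, -0.0, 0.0]
force: [0.3, -2.7, 2.4]
width: 15.2
gripper_force: 79.8
```

```bash
python3 - <<'E'
from h import *
p,a,z,o=pose(); print(p,a,o['force'],o['ft_torque'])
E
```

```text
[515.35308466   8.75760698  37.8387589 ] 83.24975269182097 [ 0.33842515 -2.67142991  2.44526526] [-0.4470464   0.08179086 -0.00102955]
```

>>> play_rows(motion=[0.0, 0, -0.012, 0, 0, 0, 10, 0.0, 0, -0.012, 0, 0, 0, 10, 0, 0, -0.012, 0, 0, 0, 10])

```text
t: 11.73
tool_pos: [515.1, 8.9, 37.9]
eef_rot: [0.748, 0.664, -0.0, -0.0]
force: [0.5, -3.6, 0.2]
width: 15.5
gripper_force: 79.5
```

>>> play_rows(motion=[0.012, 0, 0, 0, 0, 0, 10, 0.012, 0, 0, 0, 0, 0, 10, 0.012, 0, 0, 0, 0, 0, 10])

```text
t: 11.98
tool_pos: [515.2, 9.0, 38.0]
eef_rot: [0.747, 0.664, -0.0, 0.0]
force: [-0.3, -5.0, -0.5]
width: 15.3
gripper_force: 79.5
```

>>> play_rows(motion=[0.012, 0, 0, 0, 0, 0, 10, 0.012, 0, 0, 0, 0, 0, 10, 0.012, 0, 0, 0, 0, 0, 10])

```text
t: 12.23
tool_pos: [515.3, 9.1, 38.1]
eef_rot: [0.747, 0.664, -0.001, 0.0]
force: [-0.1, -5.9, -0.1]
width: 14.9
gripper_force: 79.5
```

```bash
python3 - <<'E'
from h import *
p,a,z,o=pose(); print(p,a,o['force'],o['ft_torque'])
E
```

```text
[515.27281965   9.06509408  38.07982746] 83.28325205409077 [-0.09847566 -5.91578041 -0.11491772] [-1.03049853  0.07511185 -0.02267143]
```

Contact: motion stops near y = 9 while the reaction climbs to about 5–6 N, so the spanner is home. Now I'll release and retreat upward.

>>> play_rows(motion=[-0.008, 0, 0.005, 0, 0, 0, 10, -0.008, 0, 0.005, 0, 0, 0, 45, -0.008, 0, 0.005, 0, 0, 0, 45, -0.008, 0, 0.005, 0, 0, 0, 45, -0.008, 0, 0.005, 0, 0, 0, 45, -0.008, 0, 0.005, 0, 0, 0, 45])

```text
t: 12.73
tool_pos: [515.3, 9.8, 37.9]
eef_rot: [0.747, 0.664, 0.0, -0.0]
force: [-0.1, 0.1, -0.4]
width: 38.3
gripper_force: 0.0
```

>>> play_rows(motion=[0, 0, -0.2, 0, 0, 0, 45, 0, 0, -0.6, 0, 0, 0, 45, 0, 0, -1.2, 0, 0, 0, 45, 0, 0, -2.2, 0, 0, 0, 45, 0, 0, -3.4, 0, 0, 0, 45, -2, 0, -4.2, 0, 0, 0, 45, -4, 0, -4.2, 0, 0, 0, 45, -5, 0, -4.2, 0, 0, 0, 45, -5, 0, -4.2, 0, 0, 0, 45])

```text
t: 13.48
tool_pos: [498.0, -142.4, 166.9]
eef_rot: [0.748, 0.664, 0.001, 0.002]
force: [-0.3, 0.2, 0.2]
width: 38.4
gripper_force: 0.0
```

```bash
python3 - <<'E'
from h import *
c=avg('top',8);np.savez('/tmp/top2.npz',**c);d=avg('side',8);np.savez('/tmp/side2.npz',**d)
p,a,z,o=pose(); print(p,a,o['force'],o['t'],o['width'])
def st(im,lo,f): return cv2.resize((np.clip((im.astype(float)-lo)/(255-lo),0,1)*255).astype(np.uint8),None,fx=f,fy=f,interpolation=cv2.INTER_CUBIC)
A=st(c['color'][240:300,208:308,::-1],110,7.9); 
cv2.imwrite('pics/fit.png',A)
E
```

```text
[ 497.74084847 -139.31593037  163.92957686] 83.26895183540924 [ 0.29470401  0.81095588 -0.45042234] 14.2833 38.22951192238258
```

View pics/fit.png

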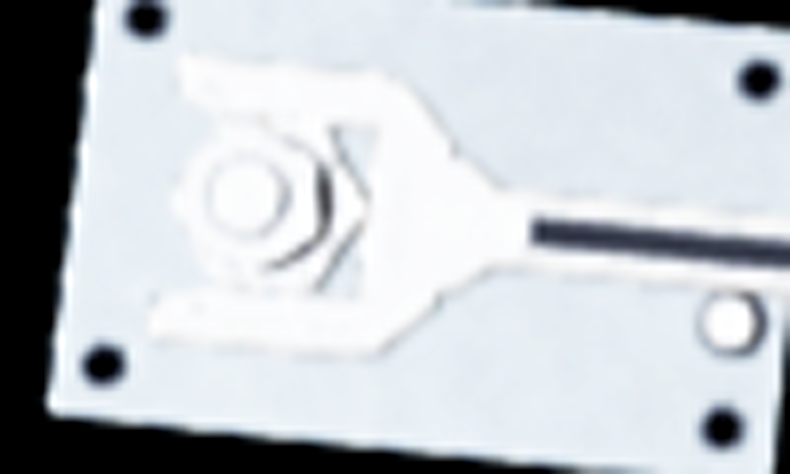

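The spanner sits on the nut: the corner meets the throat at crop (365,208), the prongs straddle it, and the handle lies beside the pin at (730,325). Next comes the jam nut's yaw, from a model fit to the edges.

```bash
cat > fit.py <<'E'
from h import *
from scipy.ndimage import map_coordinates
def px(c,P):
    T=np.linalg.inv(np.asarray(c['cam_to_world']));q=P@T[:3,:3].T+T[:3,3];K=c['K']
    return np.c_[K[0,0]*q[:,0]/q[:,2]+K[0,2],K[1,1]*q[:,1]/q[:,2]+K[1,2]]
def hexa(ax,yaw,af,z):
    t=np.radians(yaw+30+60*np.arange(6));r=af/np.sqrt(3)
    return np.c_[ax[0]+r*np.cos(t),ax[1]+r*np.sin(t),np.full(6,z)]
def edges(c,ax,yaw,af=30,z0=29.5,z1=49.5):
    T=hexa(ax,yaw,af,z1);B=hexa(ax,yaw,af,z0);C=np.asarray(c['cam_to_world'])[:3,3];E=[]
    vis=[((C-T[i])@np.r_[(T[i]+T[(i+1)%6])[:2]/2-np.array(ax),0])>0 for i in range(6)]
    for i in range(6):
        j=(i+1)%6;E.append((T[i],T[j]))
        if vis[i]:E.append((B[i],B[j]))
        if vis[i] or vis[i-1]:E.append((T[i],B[i]))
    return E
def score(c,G,ax,yaw,**k):
    s=n=0
    for a,b in edges(c,ax,yaw,**k):
        P=px(c,a+np.linspace(.05,.95,15)[:,None]*(b-a));t=P[-1]-P[0];L=np.linalg.norm(t);nn=np.array([-t[1],t[0]])/L
        g=abs(map_coordinates(G[0],[P[:,1],P[:,0]],order=1)*nn[0]+map_coordinates(G[1],[P[:,1],P[:,0]],order=1)*nn[1])
        s+=g.mean()*L;n+=L
    return s/n
def grad(c):
    g=cv2.GaussianBlur(np.asarray(c['color']).astype(np.float32).mean(2),(0,0),.7);return cv2.Sobel(g,5,1,0),cv2.Sobel(g,5,0,1)
E
python3 - <<'E'
from fit import *
ims=[(n,dict(np.load(f))) for n,f in(('top','/tmp/top.npz'),('top2','/tmp/top2.npz'),('side','/tmp/side.npz'))]
for n,c in ims:
    G=grad(c);best=[]
    for yaw in range(-30,30,2):
        best.append((max(score(c,G,(533.3+dx,155+dy),yaw) for dx in np.arange(-3,3.1,1) for dy in np.arange(-3,3.1,1)),yaw))
    print(n,[(y,round(float(s),1)) for s,y in sorted(best)[::-1][:8]])
c=ims[1][1];u,v=px(c,np.array([[533.3,155,49.5]]))[0];print(u,v)
s=ims[2][1];u2,v2=px(s,np.array([[533.3,155,40.]]))[0];print(u2,v2)
def crop(c,u,v,h=20,f=19):
    g=np.asarray(c['color'])[int(v)-h:int(v)+h,int(u)-h:int(u)+h,::-1];g=cv2.resize(g,None,fx=f,fy=f,interpolation=cv2.INTER_CUBIC)
    l=cv2.cvtColor(g,cv2.COLOR_BGR2GRAY);return cv2.createCLAHE(6,(3,3)).apply(l)
cv2.imwrite('pics/jam.png',np.hstack([crop(c,u,v),crop(s,u2,v2)]))
E
```

```text
top [(-22, 63.2), (-20, 62.1), (-18, 60.7), (-24, 59.1), (-16, 59.1), (-26, 58.6), (-28, 58.2), (-30, 58.1)]
top2 [(-22, 60.5), (-20, 59.4), (-18, 58.1), (-16, 56.6), (-26, 55.8), (-24, 55.8), (-28, 55.5), (-30, 55.3)]
side [(12, 198.5), (14, 198.1), (10, 197.6), (16, 196.7), (2, 196.3), (8, 195.8), (-2, 195.5), (0, 195.4)]
239.47118781177068 264.87249516103464
330.71704433635256 204.80176814129885
```

View pics/jam.png

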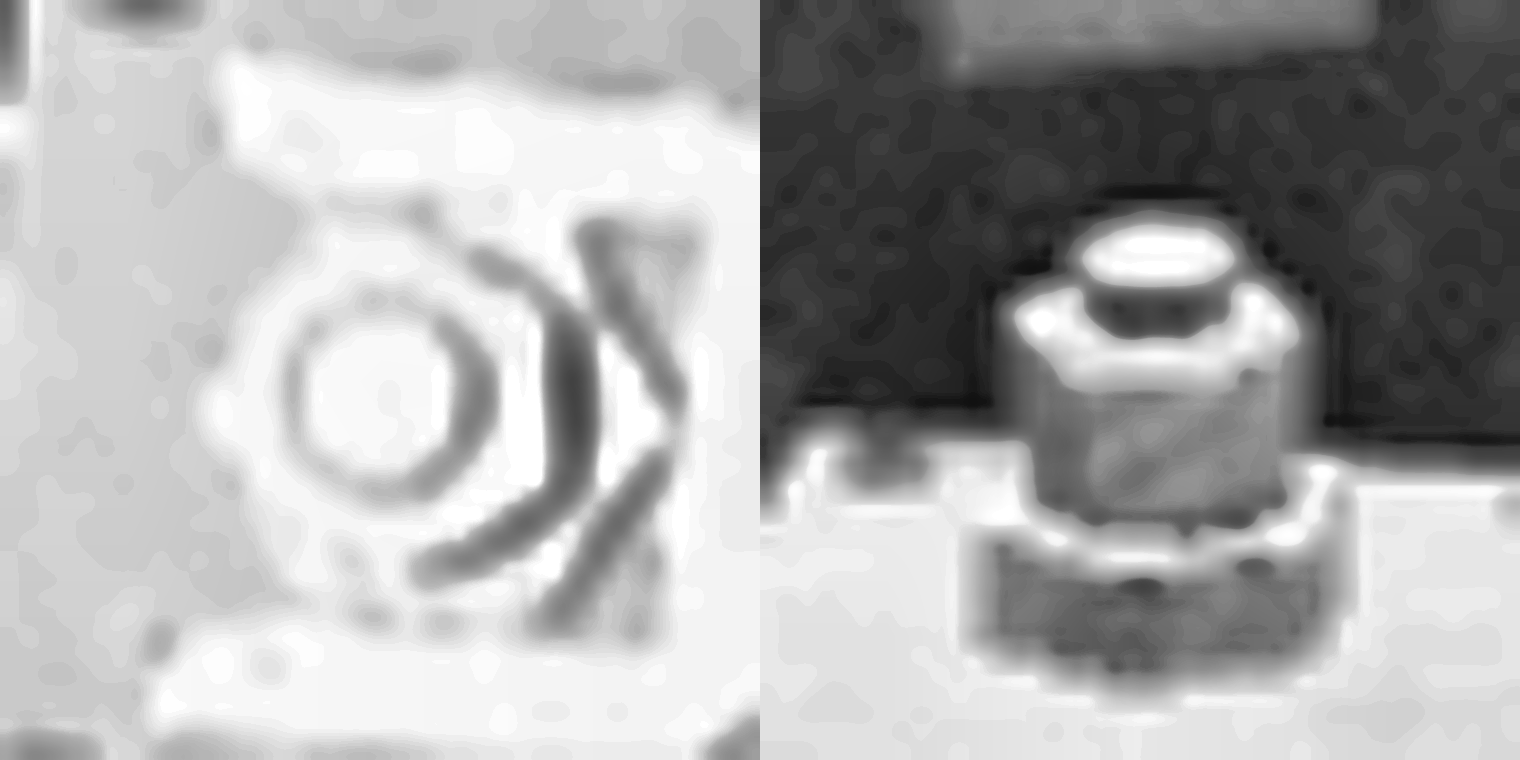

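Both views agree. In the top view (left), a jam-nut flat faces image right, with its dark edge at x≈575 from y 330 to 480. In the side view (right), a flat faces the camera at x≈1085–1280. A flat normal therefore lies near -y world, slightly toward +x. (That composite came out larger than the 800x600 limit; I'll keep to it from here.) I'll refine the yaw with a joint fit that includes the lower nut.

```bash
python3 - <<'E'
from fit import *
for n,f in(('top','/tmp/top.npz'),('side','/tmp/side.npz')):
    c=dict(np.load(f));G=grad(c)
    R=[]
    for dx in np.arange(-3,3.1,.5):
        for dy in np.arange(-3,3.1,.5):
            ax=(533.3+dx,155+dy);b=score(c,G,ax,-6.8,af=40,z0=12,z1=28)
            js=[score(c,G,ax,y) for y in range(-30,30,2)];R.append((b+max(js),dx,dy,range(-30,30,2)[int(np.argmax(js))],b,max(js)))
    R.sort(reverse=True);print(n,[tuple(round(float(q),1) for q in r) for r in R[:4]])
go((533.5,155.2,130),8)
E
```

```text
top [(91.1, 0.0, 0.0, -22.0, 27.9, 63.2), (91.1, 0.5, 0.0, -22.0, 28.2, 62.9), (88.5, -0.5, 0.0, -22.0, 26.5, 62.0), (88.3, 0.5, -0.5, -22.0, 27.3, 61.0)]
side [(302.0, 0.5, 0.5, 0.0, 104.3, 197.8), (302.0, 0.5, 1.0, 0.0, 104.1, 197.9), (300.5, 1.0, 0.5, 2.0, 103.8, 196.6), (300.4, 0.5, 0.0, 0.0, 104.0, 196.4)]
move [9.889, 0.033, 1.132] [-0.002, 0.001, 12.545] now [ 497.74 -139.32  163.93] t 14.28
```

```bash
python3 - <<'E'
from h import *
go((533.4,155.0,120),68)
E
```

```text
move [9.882, 0.031, 1.465] [-0.002, -0.0, 2.545] now [ 497.74 -139.32  163.93] t 14.28
```

>>> play_rows(motion=[1, 0, 0, 0, 0, 0.3, 60, 2.2, 0, 0, 0, 0, 0.6, 60, 3.5, 0, 0, 0, 0, 1, 60, 4.8, 0, 0, 0, 0, 1.4, 60, 6.1, 0, 0.2, 0, 0, 1.8, 60, 7.4, 0, 0.5, 0, 0, 2.2, 60, 8.6, 0.03, 0.8, 0, 0, 2.55, 60, 9.5, 0.03, 1.1, 0, 0, 2.55, 60, 9.88, 0.03, 1.45, 0, 0, 2.55, 60, 9.88, 0.03, 1.45, 0, 0, 2.55, 60], force=60)

```text
t: 15.12
tool_pos: [532.0, 156.6, 118.1]
eef_rot: [0.828, 0.56, -0.002, -0.001]
force: [-1.9, -0.7, -0.8]
width: 51.2
gripper_force: 0.0
```

>>> play_rows(motion=[0, 0, 0, 0, 0, 0, 60, 0, 0, 0, 0, 0, 0, 60, 0, 0, 0, 0, 0, 0, 60, 0, 0, 0, 0, 0, 0, 60])

```text
t: 15.45
tool_pos: [534.1, 153.4, 121.3]
eef_rot: [0.83, 0.558, 0.001, 0.0]
force: [0.0, 0.5, -0.0]
width: 51.1
gripper_force: 0.0
```

```bash
python3 - <<'E'
from h import *
go((533.4,155.0,53.5),68);print(pose()[1:])
E
```

```text
move [0.039, -0.043, 2.26] [0.012, -0.005, -0.027] now [534.05 153.43 121.3 ] t 15.45
(np.float64(67.83680490128323), array([ 1.34796702e-03, -2.69245781e-05, -9.99999091e-01]), {'t': 15.45, 'qpos': array([ 9.72274201e-02,  1.73514319e-01,  1.97104705e+00, -1.87872329e-04,
        9.95692306e-01,  4.84150534e-01]), 'dq': array([ 1.88087985e-03,  8.74771837e-05, -1.35790194e-03,  6.54253977e-05,
        4.08164332e-04,  1.54539235e-03]), 'joint_efforts': array([ 1.35936504e-01, -3.21192527e+01, -2.52704000e+01,  3.06974805e-03,
        8.59390366e-04, -1.71582469e-03]), 'tool_pos': array([534.05413884, 153.43173914, 121.29512907]), 'eef_rot': array([8.29833000e-01, 5.58011413e-01, 5.51781899e-04, 3.87262119e-04]), 'force': array([ 0.00606101,  0.46907859, -0.04120753]), 'ft_torque': array([ 0.01704121, -0.00949397,  0.00662567]), 'gripper_force': 0.0, 'width': 51.06204674813864})
```

>>> play_rows(motion=[0.04, -0.04, 0.3, 0, 0, -0.02, 60, 0.04, -0.04, 0.7, 0, 0, -0.02, 60, 0.04, -0.04, 1.1, 0, 0, -0.02, 60, 0.04, -0.04, 1.5, 0, 0, -0.02, 60, 0.04, -0.04, 1.8, 0, 0, -0.02, 60, 0.04, -0.04, 2.0, 0, 0, -0.02, 60, 0.04, -0.04, 2.1, 0, 0, -0.02, 60, 0.04, -0.04, 2.15, 0, 0, -0.02, 60, 0.04, -0.04, 2.15, 0, 0, -0.02, 60])

```text
t: 16.2
tool_pos: [532.8, 156.3, 55.8]
eef_rot: [0.829, 0.56, -0.0, -0.0]
force: [-0.4, 0.3, 0.6]
width: 51.1
gripper_force: 0.0
```

```bash
python3 - <<'E'
from h import *
go((533.4,155.0,54),68);p,a,z,o=pose();print(a,z,o['force'],o['ft_torque'],o['qpos'][5])
E
```

```text
move [-0.033, 0.034, 0.059] [-0.002, 0.001, 0.012] now [532.83 156.29  55.76] t 16.2
68.07015873805565 [-2.71919327e-04 -1.25167755e-05 -9.99999963e-01] [-0.4378996   0.28025706  0.59955017] [-0.05123454 -0.01923147 -0.0440801 ] 0.4853201363444035
```

>>> play_rows(motion=[-0.03, 0.03, 0.06, 0, 0, 0.01, 60, -0.03, 0.03, 0.06, 0, 0, 0.01, 60, -0.03, 0.03, 0.06, 0, 0, 0.01, 20, -0.03, 0.03, 0.06, 0, 0, 0.01, 20, -0.03, 0.03, 0.06, 0, 0, 0.01, 20, -0.03, 0.03, 0.06, 0, 0, 0.01, 20, -0.03, 0.03, 0.06, 0, 0, 0.01, 20, -0.03, 0.03, 0.06, 0, 0, 0.01, 20], force=25)

```text
t: 16.87
tool_pos: [532.3, 155.5, 54.9]
eef_rot: [0.829, 0.559, -0.001, -0.001]
force: [-4.5, 0.1, 6.0]
width: 30.8
gripper_force: 24.7
```

```bash
python3 - <<'E'
from h import *
p,a,z,o=pose();print(p,a,z,o['force'],o['ft_torque'],o['width'],o['gripper_force'])
R=Ro.from_quat(o['eef_rot']);print('tool-frame force',R.inv().apply(o['force']))
E
```

```text
[532.27041166 155.51617438  54.90949099] 67.98762952399268 [-3.28204577e-03  5.99991449e-04 -9.99994434e-01] [-4.50189205  0.06677762  6.04781552] [0.09937501 0.80484016 0.01860597] 30.82094948030799 24.704634686931968
tool-frame force [-1.62950504 -4.21848242 -6.03296638]
```

>>> play_rows(motion=[0, -0.036, -0.03, 0, 0, 0, 20, 0, -0.036, -0.03, 0, 0, 0, 20, 0, -0.036, -0.03, 0, 0, 0, 20, 0, -0.036, -0.03, 0, 0, 0, 20], force=60)

```text
t: 17.2
tool_pos: [532.1, 155.6, 55.2]
eef_rot: [0.829, 0.559, -0.0, -0.0]
force: [-2.3, -0.5, 1.4]
width: 29.6
gripper_force: 60.1
```

```bash
python3 - <<'E'
from h import *
for i in range(4):
    imaging.read_camera('top');p,a,z,o=pose();print(p,round(a,2),z[:2],o['force'],o['ft_torque'],o['width'],o['gripper_force'])
E
```

```text
[532.12273252 155.55500508  55.23575979] 68.0 [-0.00072041  0.0001866 ] [-1.82877345  0.76054557  1.41443228] [ 0.024418    0.35887395 -0.05961247] 29.59010889163926 60.12246323749423
[532.10819778 155.53173596  55.1938243 ] 68.0 [-0.00081273  0.00014009] [-1.73769945  1.53882167  1.73523889] [0.1350242  0.38338434 0.03142751] 29.542263949200265 60.13909427449107
[532.14280485 155.54974174  55.2156739 ] 68.0 [-0.00071476  0.00014203] [-2.41581447  0.06124732  2.85082093] [ 0.07240847  0.35450198 -0.01838399] 29.173720014977995 60.15627907589078
[532.12392835 155.56485492  55.20432917] 68.0 [-0.00074464  0.00012475] [-3.21497456  0.559761    2.41793922] [ 0.15472752  0.45884964 -0.04414215] 28.782259112892607 60.17136488109827
```

```bash
cat > rd.py <<'E'
from h import *
M=[];J=[];F=[]
for i in range(4):
    imaging.read_camera('side');p,a,z,o=pose();M.append(o['ft_torque'][2]);J.append(o['joint_efforts'][5]);F.append(o['force'])
print('ang %.2f Mz %.3f j6 %.3f'%(a,np.mean(M),np.mean(J)),np.round(np.mean(F,0),1),np.round(p,1),round(o['t'],2))
E
python3 rd.py
```

```text
ang 68.00 Mz -0.038 j6 -0.030 [-2.7  0.7  3.2] [532.1 155.5  55.2] 17.6
```

>>> play_rows(motion=[0, 0, 0, 0, 0, 0.3, 20, 0, 0, 0, 0, 0, 0.7, 20, 0, 0, 0, 0, 0, 1, 20, 0, 0, 0, 0, 0, 1, 20])

```text
t: 17.93
tool_pos: [532.1, 155.6, 55.2]
eef_rot: [0.857, 0.515, -0.0, -0.0]
force: [-3.8, 0.5, 3.4]
width: 29.4
gripper_force: 60.5
```

```bash
python3 rd.py
```

```text
ang 62.03 Mz -0.034 j6 -0.027 [-3.9  0.9  3.9] [532.1 155.6  55.2] 18.13
```

>>> play_rows(motion=[0, 0, 0, 0, 0, 0.3, 20, 0, 0, 0, 0, 0, 0.6, 20, 0, 0, 0, 0, 0, 0.6, 20])

```text
t: 18.38
tool_pos: [532.0, 155.6, 55.1]
eef_rot: [0.873, 0.488, -0.0, -0.0]
force: [-5.4, 0.7, 4.8]
width: 29.1
gripper_force: 60.4
```

```bash
python3 rd.py
```

```text
ang 58.44 Mz -0.029 j6 -0.008 [-4.8  1.5  4.7] [532.  155.6  55.2] 18.58
```

```bash
cat > r1.py <<'E'
from h import *
p,a,z,o=pose();print('ang %.2f Mz %.3f j6 %.3f dq6 %.3f w %.1f'%(a,o['ft_torque'][2],o['joint_efforts'][5],o['dq'][5],o['width']),np.round(o['force'],1),round(o['t'],2))
E
python3 - <<'E'
from fit import *
c=avg('side',4);s=dict(np.load('/tmp/side.npz'))
def crop(c): return cv2.resize(np.asarray(c['color'])[180:250,280:380,::-1],None,fx=4,fy=4,interpolation=cv2.INTER_CUBIC)
cv2.imwrite('pics/turn.png',crop(c))
E
```

>>> play_rows(motion=[0, 0, 0, 0, 0, 0.2, 20, 0, 0, 0, 0, 0, 0.4, 20])

```text
t: 18.95
tool_pos: [532.0, 155.6, 55.2]
eef_rot: [0.883, 0.47, -0.0, -0.0]
force: [-5.3, 2.1, 5.4]
width: 29.2
gripper_force: 59.8
```

```bash
python3 r1.py
```

```text
ang 56.02 Mz 0.114 j6 -0.042 dq6 0.248 w 29.2 [-5.3  2.1  5.4] 18.95
```

>>> play_rows(motion=[0, 0, 0, 0, 0, 0.2, 20, 0, 0, 0, 0, 0, 0.4, 20])

```text
t: 19.12
tool_pos: [532.0, 155.6, 55.1]
eef_rot: [0.893, 0.451, -0.0, -0.0]
force: [-5.9, 1.4, 6.1]
width: 29.7
gripper_force: 59.8
```

```bash
python3 r1.py
```

```text
ang 53.61 Mz 0.149 j6 -0.035 dq6 0.248 w 29.7 [-5.9  1.4  6.1] 19.12
```

View pics/turn.png

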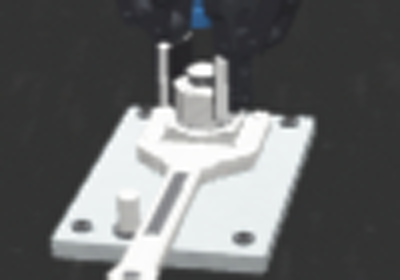

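Picture: the fingers hold the jam nut at crop (200,95), and the spanner is still on the lower nut with its handle beside the pin at (128,210). While moving, Mz is about 0.1 N m, which is the free run. I'll continue in small monitored steps.

>>> play_rows(motion=[-0.01, -0.02, -0.01, 0, 0, 0.2, 20, -0.02, -0.027, -0.02, 0, 0, 0.4, 20])

```text
t: 19.28
tool_pos: [531.7, 155.6, 55.3]
eef_rot: [0.902, 0.432, 0.001, 0.0]
force: [0.2, 2.6, -3.5]
width: 29.6
gripper_force: 59.4
```

```bash
python3 r1.py
```

```text
ang 51.16 Mz 0.153 j6 -0.042 dq6 0.254 w 29.6 [ 0.2  2.6 -3.5] 19.28
```

>>> play_rows(motion=[0, 0, 0, 0, 0, 0.2, 20, 0, 0, 0, 0, 0, 0.4, 20])

```text
t: 19.45
tool_pos: [531.7, 155.6, 55.3]
eef_rot: [0.911, 0.412, 0.001, 0.0]
force: [0.2, 2.4, -2.2]
width: 29.4
gripper_force: 59.4
```

```bash
python3 r1.py
```

```text
ang 48.70 Mz 0.076 j6 -0.042 dq6 0.252 w 29.4 [ 0.2  2.4 -2.2] 19.45
```

>>> play_rows(motion=[0, 0, 0, 0, 0, 0.2, 20, 0, 0, 0, 0, 0, 0.4, 20])

```text
t: 19.62
tool_pos: [531.6, 155.6, 55.3]
eef_rot: [0.92, 0.393, 0.001, 0.0]
force: [2.0, 4.3, -4.4]
width: 28.9
gripper_force: 59.5
```

```bash
python3 r1.py
```

```text
ang 46.29 Mz 0.061 j6 -0.041 dq6 0.251 w 28.9 [ 2.   4.3 -4.4] 19.62
```

>>> play_rows(motion=[0, 0, 0, 0, 0, 0.2, 20, 0, 0, 0, 0, 0, 0.4, 20])

```text
t: 19.78
tool_pos: [531.6, 155.6, 55.4]
eef_rot: [0.928, 0.374, 0.001, -0.0]
force: [2.1, 4.3, -6.4]
width: 29.2
gripper_force: 59.6
```

```bash
python3 r1.py
```

```text
ang 43.88 Mz 0.110 j6 -0.040 dq6 0.249 w 29.2 [ 2.1  4.3 -6.4] 19.78
```

>>> play_rows(motion=[0.01, 0, 0.01, 0, 0, 0.2, 20, 0.015, -0.005, 0.01, 0, 0, 0.4, 20])

```text
t: 19.95
tool_pos: [531.6, 155.7, 55.3]
eef_rot: [0.935, 0.354, -0.0, 0.0]
force: [2.4, 1.7, -5.6]
width: 29.5
gripper_force: 59.7
```

```bash
python3 r1.py
```

```text
ang 41.50 Mz 0.127 j6 -0.043 dq6 0.254 w 29.5 [ 2.4  1.7 -5.6] 19.95
```

>>> play_rows(motion=[0, 0, 0, 0, 0, 0.2, 20, 0, 0, 0, 0, 0, 0.4, 20])

```text
t: 20.12
tool_pos: [531.6, 155.8, 55.4]
eef_rot: [0.942, 0.335, 0.0, 0.0]
force: [1.4, 3.3, -5.4]
width: 28.8
gripper_force: 59.7
```

```bash
python3 r1.py
```

```text
ang 39.09 Mz 0.114 j6 -0.039 dq6 0.248 w 28.8 [ 1.4  3.3 -5.4] 20.12
```

>>> play_rows(motion=[0, 0, 0, 0, 0, 0.2, 20, 0, 0, 0, 0, 0, 0.4, 20])

```text
t: 20.28
tool_pos: [531.5, 155.8, 55.3]
eef_rot: [0.949, 0.315, -0.0, 0.0]
force: [1.6, 2.8, -4.9]
width: 29.4
gripper_force: 59.6
```

```bash
python3 r1.py
```

```text
ang 36.69 Mz 0.116 j6 -0.039 dq6 0.249 w 29.4 [ 1.6  2.8 -4.9] 20.28
```

>>> play_rows(motion=[0, 0, 0, 0, 0, 0.2, 20, 0, 0, 0, 0, 0, 0.4, 20])

```text
t: 20.45
tool_pos: [531.5, 155.8, 55.3]
eef_rot: [0.956, 0.295, -0.0, 0.0]
force: [1.3, 2.7, -4.9]
width: 29.2
gripper_force: 59.6
```

```bash
python3 r1.py
```

```text
ang 34.29 Mz 0.072 j6 -0.039 dq6 0.249 w 29.2 [ 1.3  2.7 -4.9] 20.45
```

>>> play_rows(motion=[0, 0, 0, 0, 0, 0.2, 20, 0, 0, 0, 0, 0, 0.4, 20])

```text
t: 20.62
tool_pos: [531.5, 155.9, 55.4]
eef_rot: [0.962, 0.275, -0.0, -0.0]
force: [2.2, 3.5, -5.7]
width: 28.9
gripper_force: 59.6
```

```bash
python3 r1.py
```

```text
ang 31.89 Mz 0.098 j6 -0.039 dq6 0.247 w 28.9 [ 2.2  3.5 -5.7] 20.62
```

>>> play_rows(motion=[0, 0, 0, 0, 0, 0.2, 20, 0, 0, 0, 0, 0, 0.4, 20])

```text
t: 20.78
tool_pos: [531.5, 155.9, 55.4]
eef_rot: [0.967, 0.254, -0.0, -0.0]
force: [1.9, 2.7, -6.1]
width: 29.2
gripper_force: 59.6
```

```bash
python3 r1.py
```

```text
ang 29.48 Mz 0.066 j6 -0.039 dq6 0.249 w 29.2 [ 1.9  2.7 -6.1] 20.78
```

>>> play_rows(motion=[0.02, 0, 0.01, 0, 0, 0.2, 20, 0.03, 0, 0.01, 0, 0, 0.4, 20])

```text
t: 20.95
tool_pos: [531.6, 156.1, 55.3]
eef_rot: [0.972, 0.234, -0.001, 0.0]
force: [-1.9, 0.7, 0.2]
width: 29.4
gripper_force: 60.1
```

```bash
python3 r1.py
```

```text
ang 27.11 Mz 0.087 j6 -0.040 dq6 0.253 w 29.4 [-1.9  0.7  0.2] 20.95
```

>>> play_rows(motion=[0, 0, 0, 0, 0, 0.2, 20, 0, 0, 0, 0, 0, 0.4, 20])

```text
t: 21.12
tool_pos: [531.6, 156.1, 55.2]
eef_rot: [0.977, 0.214, -0.001, 0.0]
force: [-3.8, 0.8, 1.4]
width: 29.3
gripper_force: 60.1
```

```bash
python3 r1.py
```

```text
ang 24.71 Mz 0.072 j6 -0.020 dq6 0.247 w 29.3 [-3.8  0.8  1.4] 21.12
```

```bash
python3 - <<'E'
from h import *
c=avg('side',4);s=dict(np.load('/tmp/side2.npz'));t=cv2.imread('pics/turn.png')[2::4,2::4,::-1]
def cols(g):
    k=np.flatnonzero(g>135);return (k.min(),k.max(),round(float((np.arange(len(g))*np.clip(g-60,0,None)).sum()/np.clip(g-60,0,None).sum()),2)) if len(k) else None
for r in range(246,256,1):
    f=lambda im:cols(np.asarray(im)[r,295:335].astype(float).mean(1))
    print(r,f(c['color']),f(s['color']), cols(t[r-180,15:55].astype(float).mean(1)) if r<250 else '')
# top view handle end visible?
E
```

```text
246 (np.int64(12), np.int64(39), 22.84) (np.int64(14), np.int64(39), 24.06) (np.int64(14), np.int64(39), 23.35)
247 (np.int64(11), np.int64(23), 18.91) (np.int64(13), np.int64(24), 20.6) (np.int64(12), np.int64(24), 19.62)
248 (np.int64(11), np.int64(23), 16.63) (np.int64(12), np.int64(24), 18.25) (np.int64(12), np.int64(24), 17.71)
249 (np.int64(11), np.int64(22), 16.41) (np.int64(12), np.int64(24), 18.01) (np.int64(12), np.int64(23), 17.57)
250 (np.int64(11), np.int64(22), 16.33) (np.int64(13), np.int64(23), 17.95) 
251 (np.int64(11), np.int64(22), 16.37) (np.int64(13), np.int64(23), 18.02) 
252 (np.int64(11), np.int64(22), 16.41) (np.int64(13), np.int64(23), 18.08) 
253 (np.int64(11), np.int64(21), 16.4) (np.int64(13), np.int64(23), 18.04) 
254 (np.int64(12), np.int64(21), 16.34) (np.int64(13), np.int64(22), 17.82) 
255 (np.int64(13), np.int64(19), 16.18) (np.int64(14), np.int64(21), 17.78)
```

>>> play_rows(motion=[0, 0, 0, 0, 0, 0.2, 20, 0, 0, 0, 0, 0, 0.4, 20])

```text
t: 21.48
tool_pos: [531.7, 156.2, 55.2]
eef_rot: [0.981, 0.194, -0.001, 0.0]
force: [-4.7, -0.5, 3.3]
width: 29.7
gripper_force: 59.3
```

```bash
python3 r1.py
```

```text
ang 22.40 Mz 0.234 j6 0.146 dq6 0.248 w 29.7 [-4.7 -0.5  3.3] 21.48
```

>>> play_rows(motion=[0, 0, 0, 0, 0, 0.2, 20, 0, 0, 0, 0, 0, 0.4, 20])

```text
t: 21.65
tool_pos: [531.7, 156.2, 55.2]
eef_rot: [0.985, 0.174, -0.001, 0.0]
force: [-6.3, -1.2, 2.6]
width: 29.1
gripper_force: 59.0
```

```bash
python3 r1.py
```

```text
ang 20.01 Mz 0.321 j6 0.188 dq6 0.248 w 29.1 [-6.3 -1.2  2.6] 21.65
```

The bite shows at about 23.4° tool angle: the j6 effort jumped by about 0.17 N m and then rose 1 N m per rad. The nut is now about 0.06 rad past it, so I'll go about 4.4° further.

>>> play_rows(motion=[0, 0, 0, 0, 0, 0.2, 20, 0, 0, 0, 0, 0, 0.4, 20])

```text
t: 21.82
tool_pos: [531.7, 156.2, 55.2]
eef_rot: [0.988, 0.153, -0.001, 0.0]
force: [-4.9, 0.8, 3.2]
width: 29.3
gripper_force: 58.9
```

```bash
python3 r1.py
```

```text
ang 17.62 Mz 0.351 j6 0.226 dq6 0.248 w 29.3 [-4.9  0.8  3.2] 21.82
```

>>> play_rows(motion=[0, 0, 0, 0, 0, 0.2, 20])

```text
t: 21.9
tool_pos: [531.6, 156.3, 55.2]
eef_rot: [0.99, 0.143, -0.001, 0.0]
force: [-4.8, 0.6, 3.4]
width: 29.4
gripper_force: 58.9
```

```bash
python3 r1.py
```

```text
ang 16.43 Mz 0.375 j6 0.244 dq6 0.248 w 29.4 [-4.8  0.6  3.4] 21.9
```

That's about 0.12 rad (6.8°) past the bite by both torque and angle, so I'll stop here, ease off, release and retreat.

>>> play_rows(motion=[-0.015, 0, -0.01, 0, 0, 0, 20, -0.02, 0, -0.015, 0, 0, 0, 20, -0.02, 0, -0.015, 0, 0, 0, 20])

```text
t: 22.15
tool_pos: [531.6, 156.2, 55.3]
eef_rot: [0.99, 0.143, -0.0, -0.0]
force: [-2.8, 1.5, -0.0]
width: 29.6
gripper_force: 59.5
```

```bash
python3 r1.py
```

```text
ang 16.44 Mz 0.346 j6 0.292 dq6 0.002 w 29.6 [-2.8  1.5 -0. ] 22.15
```

>>> play_rows(motion=[0, 0, 0, 0, 0, 0, 60, 0, 0, 0, 0, 0, 0, 60, 0, 0, 0, 0, 0, 0, 60, 0, 0, 0, 0, 0, 0, 60, 0, 0, 0, 0, 0, 0, 60, 0, 0, 0, 0, 0, 0, 60])

```text
t: 22.65
tool_pos: [532.2, 156.1, 55.9]
eef_rot: [0.99, 0.143, 0.001, 0.0]
force: [0.7, 0.3, -0.6]
width: 51.2
gripper_force: 0.0
```

>>> play_rows(motion=[0, 0, -0.2, 0, 0, 0, 60, 0, 0, -0.6, 0, 0, 0, 60, 0, 0, -1.2, 0, 0, 0, 60, 0, 0, -2.2, 0, 0, 0, 60, 0, 0, -3.2, 0, 0, 0, 60, 0, 0, -4, 0, 0, 0, 60, 0, 0, -4, 0, 0, 0, 60, 0, 0, -4, 0, 0, 0, 60])

```text
t: 23.32
tool_pos: [533.1, 156.4, 178.8]
eef_rot: [0.99, 0.143, 0.003, 0.0]
force: [0.0, 0.1, 0.1]
width: 51.3
gripper_force: 0.0
```

```bash
python3 r1.py; python3 - <<'E'
from h import *
go((497.7,-139.3,200),68)
E
```

```text
ang 16.41 Mz -0.047 j6 0.000 dq6 0.000 w 51.3 [0.  0.1 0.1] 23.32
move [-3.914, 9.121, -0.719] [0.035, -0.047, -8.598] now [533.15 156.37 178.82] t 23.32
```

>>> play_rows(motion=[-1, 2.4, -0.7, 0, 0, 0, 60, -2, 4.8, -0.7, 0, 0, 0, 60, -3, 7, -0.7, 0, 0, 0, 60, -4, 9, -0.7, 0, 0, 0, 60, -4, 9, -0.7, 0, 0, 0, 60, -4, 9, -0.7, 0, 0, 0, 60, -4, 9, -0.7, 0, 0, 0, 60, -4, 9, -0.7, 0, 0, 0, 60, -4, 9, -0.7, 0, 0, 0, 60])

```text
t: 24.07
tool_pos: [491.8, -138.7, 195.4]
eef_rot: [0.99, 0.14, -0.001, -0.001]
force: [0.1, 0.6, 0.2]
width: 51.2
gripper_force: 0.0
```

```bash
python3 - <<'E'
from fit import *
c=avg('top',6);np.savez('/tmp/top3.npz',**c);G=grad(c)
R=sorted([(max(score(c,G,(533.3+dx,155+dy),y) for dx in np.arange(-1,1.1,.5) for dy in np.arange(-1,1.1,.5)),y) for y in range(-30,30,2)])[::-1]
print('jam',[(y,round(float(s),1)) for s,y in R[:6]])
a=dict(np.load('/tmp/top2.npz'))
for n,k in(('before',a),('after',c)):
    G=grad(k);R=sorted([(max(score(k,G,(533.3+dx,155+dy),y,af=40,z0=12,z1=28) for dx in np.arange(-1,1.1,.5) for dy in np.arange(-1,1.1,.5)),y) for y in np.arange(-20,8,1)])[::-1]
    print(n,'lower',[(float(y),round(float(s),1)) for s,y in R[:4]])
    # spanner slot (dark inlay) line
    g=np.asarray(k['color'])[255:285,270:312].astype(float).mean(2)
    print([(u+270,round(float(255+(np.arange(30)*np.clip(200-q,0,None)*(abs(np.arange(30)-15)<9)).sum()/max(1,(np.clip(200-q,0,None)*(abs(np.arange(30)-15)<9)).sum())),2)) for u,q in zip(range(8,30,5),g.T[8:30:5])])
E
python3 r1.py
```

```text
jam [(-20, 64.8), (-18, 64.5), (-22, 64.4), (-16, 63.7), (-14, 62.3), (-24, 58.6)]
before lower [(-14.0, 25.0), (-3.0, 24.9), (-13.0, 24.9), (-2.0, 24.9)]
[(278, 269.06), (283, 269.6), (288, 270.02), (293, 270.55), (298, 271.04)]
after lower [(-13.0, 27.8), (-14.0, 27.7), (-15.0, 27.6), (-16.0, 27.4)]
[(278, 269.81), (283, 270.25), (288, 270.93), (293, 271.55), (298, 272.05)]
ang 16.55 Mz -0.027 j6 0.002 dq6 -0.001 w 51.2 [0.9 1.  0.3] 24.37
```

```bash
python3 -c "
from cell import robot
print(robot.sign_off())"
```

```text
the job is handed in; nothing more can be done
None
```

I fitted the spanner onto the lower nut (about 5–6 N felt at the throat) and let go of it, then turned the jam nut about 0.12 rad (7°) past the bite and handed in at about 24 s; the spanner stayed on, its handle swinging about 1° towards the pin and taking the lower nut roughly that far with it, and one picture I viewed was over the 800 x 600 limit.

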